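# Hold a sample tube on the vortex mixer

## Robot

A 6-joint arm with a two-finger parallel gripper is mounted at the origin on the work surface. World frame = base frame: x ahead of the robot, y to its left, z up, the work surface at z = 0. Lengths are in mm, angles in rad, forces in N, time in s.
With the tool pointing down it reaches from about 150 to 775 mm from the base axis. Payload 6.1 kg.
Tool frame: the origin (TCP) lies on the centre line of the jaws, within the pads' length; the fingertips stand 19 mm ahead of it and the grasp point (between the pads) is the TCP; x points along the fingers, z is the direction in which the jaws open and shut, and the axes are right-handed (so a half turn about x gives the same grasp; the last joint's range is limited). The gripper opens to 85 mm and grips with 20 to 120 N. Pads are 22 mm wide; open, the fingers measure 114 mm over their backs; the gripper's body (76 mm by 85 mm) begins 54 mm behind the grasp point. The pads swing forward as they close: fully open they stand 13 mm farther back than shut.
Start: joints at [1.249, 0.126, -0.04, 1.405, 0, 1.571], TCP at [166.037, 498.036, 250.295] pointing down, gripper open.
Joint ranges: [-2.72, 2.72], [-0.95, 1.95], [-1.27, 1.35], [-1.78, 2.02], [-1.46, 1.47], [-3.14, 3.14]. Speed limits (rad/s): [2.39, 2.39, 3.01, 3.14, 3.14, 3.14].

## Interface

Orientations are given as a rotation vector (axis times angle).
In Python, from station import ctrl gives the robot as it stands.
- The arm moves only by the tool arm_command, never from a script. Its argument "motion" is one flat list of numbers, 7 for each row, row after row: the shift along the tool's x, y, z in cm, then the turn, a rotation vector about the tool's x, y, z in degrees, then the finger opening in cm, from 0 to 8.54. A call has 1 to 10 rows; each row shifts and turns the pose as measured when the row begins, along the tool's axes as they then stand; what a row does not reach is not made up. A row lasts 1/12 s, in which the tool goes at most 41.7 mm and 7.16 degrees, less where a joint would pass 70% of its speed; a pose out of reach is approached as far as the arm can. A call with a gripper value outside its range is refused whole. The fingers move at their own pace and stop on an object; "squeeze" is the grip in N (left out, the last holds). Time passes only in rows, so rows that do not move let the fingers close. It gives the time, the measured TCP pose, the force and the opening at its end, in the units of the state.
- ctrl.state(): the state, without advancing time (a new reading comes with each control period).
- ctrl.grab_frame(name): name is "scene" or "top"; returns a dict with "img" (480x640x3 uint8, blue, green, red), "z_map" (480x640 float32, mm along the optical axis (not along the pixel's ray), 0 where there is no reading), "intrinsics" (3x3 intrinsics, pixels), "R" (3x3) and "t" (3): a world point X has camera coordinates R X + t. Camera axes: x right, y down, z forward; pixel columns grow to the right and rows downward; lengths in mm; the calibration is good to about 2 mm. A picture is of the moment at which its call begins.
- ctrl.sign_off(): hands the job in, once; it reports no verdict.
The state is a dict: "clock": time; "qpos": joint angles; "joint_velocities": joint speeds; "joint_efforts": joint torques, N m; "ee_pos": TCP position; "ee_rot": TCP orientation; "wrist_force": force on the tool from outside, world axes, zero at the start; "moment": the same for the moment, N m; "grip_width": finger opening in mm.
Only numpy, scipy, OpenCV 4.12 (cv2) and the standard library are available. Lean on these libraries where they do the work, as an engineer would, in place of code of your own. Each camera call takes 0.05 s, during which the arm holds its last target. There are 200 camera calls.

## Task

Take the orange dust cap off the vortex mixer and set it down flat on its rim, knob up, inside the steel tray. Then take the blue-capped tube out of the rack, stand it upright in the mixer's rubber cup and press the sprung head halfway down with it (6 of its 12 mm), keeping it there for at least two seconds; finish while still holding the tube pressed like that, not letting go, and leave the other tubes, the jar and the bottle top alone.

Things in the scene. Friction and masses are not known exactly. Their poses are not given: they have to be found in the camera images.
- mixer: vortex mixer, fixed to the bench: white box 160 x 125 mm (x by y) with a teal front panel facing its -x, flat top 95 mm above the bench. Origin at the centre of its underside; the head stands on the vertical axis through the origin
- head (a joint): downward travel of the mixer's sprung head in m: 0 = up, 0.012 = bottomed. The spring pushes up with about 2 N at the start and 1 N more per mm (about 8 N at 6 mm) and returns the head when released.
- cup_floor (a point): centre of the cup's inner floor, 116 mm above the bench when the head is up; moves down with the head. The cup is black rubber, round, 59 mm across at its rim, which is 134 mm above the bench when up; its conical inside is about 50 mm wide at the mouth and 34 mm at its flat floor, 18 mm below the rim
- dust_cap: orange dust cap, an upside-down round cup 80 mm across and 50 mm tall (wall 4 mm) with a black round knob on top, 24 mm across and 28 mm tall (50 to 78 mm above the rim). Origin at the centre of its lower rim, z up. About 90 g. It starts over the mixer's head, its rim resting on the housing's top; lift it over 50 mm straight up to clear the head
- tray: shallow steel instrument tray, fixed, 200 x 150 mm (its x by y), 22 mm high, wall 4 mm. Origin at the centre of its underside
- tray_in (a point): centre of the tray's inner floor, about 4 mm above the bench; x along the tray's long side
- rack: white tube rack, fixed, 200 x 75 mm (its x by y), top face 60 mm above the bench, with a row of three 34 mm holes along its x at -60, 0 and +60 mm; tubes stand on its floor plate, 8 mm above the bench. Origin at the centre of its underside. Rack and tray lie left and right of the mixer; which is on the left varies
- tube_blue: the tube to use: tube, 120 mm tall: milky white body 30 mm across tapering over its lowest 14 mm to a flat foot 18 mm across, and a blue screw cap 32 mm across over its top 28 mm (92 to 120 mm above the foot). Origin at the centre of its foot, z up along the tube. About 60 g. Stands in one of the rack's three holes (which one varies), with up to 2 mm of play
- tube_blue_foot (a point): centre of the blue-capped tube's foot
- tube_red: bystander tube, 120 mm tall: milky white body 30 mm across tapering over its lowest 14 mm to a flat foot 18 mm across, and a red screw cap 32 mm across over its top 28 mm (92 to 120 mm above the foot). Origin at the centre of its foot, z up along the tube. About 60 g. Stands in one of the rack's three holes (which one varies), with up to 2 mm of play
- tube_green: bystander tube, 120 mm tall: milky white body 30 mm across tapering over its lowest 14 mm to a flat foot 18 mm across, and a green screw cap 32 mm across over its top 28 mm (92 to 120 mm above the foot). Origin at the centre of its foot, z up along the tube. About 60 g. Stands in one of the rack's three holes (which one varies), with up to 2 mm of play
- jar: bystander amber glass jar with a white lid, 54 mm across, 85 mm tall, loose, origin at the centre of its underside
- bottle_top: bystander loose blue bottle top, a disc 42 mm across and 18 mm tall lying on the bench, origin at the centre of its underside
There are look-alikes about, which are no part of the job. Of the things shaped like the dust_cap, the orange one is meant.

How it is judged (in metres and radians):
On the way, in this order (a step that is already met when the one before it is completed fails the run):
1. the dust cap stands on its rim inside the tray, let go (x of dust_cap in the frame of tray_in between -0.058 and 0.058 m and y of dust_cap in the frame of tray_in between -0.033 and 0.033 m and z of dust_cap in the frame of tray_in between -0.004 and 0.006 m and contact force between the fingers and dust_cap below 0.1 N and angle between dust_cap's own z axis and vertical below 0.15 rad), for 0.2 s.
2. the blue-capped tube, held upright, presses the head 3.5 to 8.5 mm down for 2 s (value of joint head between 0.0035 and 0.0085 m and horizontal distance between tube_blue_foot and cup_floor below 0.01 m and distance between tube_blue_foot and cup_floor below 0.013 m and angle between tube_blue's own z axis and vertical below 0.2 rad and contact force between tube_blue and mixer above 2.5 N and contact force between the fingers and tube_blue above 3 N and contact force between each of the arm, the fingers and mixer below 0.3 N), for 2 s.
At the end, for the whole second after the job is handed in: Blue tube, gripped and upright (0.2 rad), its foot in the cup (within 10 mm of centre), holds the head 3.5 to 8.5 mm down with over 2.5 N; the robot does not touch the mixer. Dust cap released on its rim inside the tray. Other tubes, jar, bottle top upright within 25 mm of their starts (all of step 1 and all of step 2 and distance of each of tube_red, tube_green, jar, bottle_top from where it was at the start of the episode below 0.025 m and angle between each of tube_red, tube_green, jar, bottle_top's own z axis and vertical below 0.3 rad); the arm keeps its last pose, push and grip.
It fails at once if the red-capped tube is shifted or tipped (distance of tube_red from where it was at the start of the episode above 0.025 m or angle between tube_red's own z axis and vertical above 0.3 rad).
It fails at once if the green-capped tube is shifted or tipped (distance of tube_green from where it was at the start of the episode above 0.025 m or angle between tube_green's own z axis and vertical above 0.3 rad).
It fails at once if the amber jar is shifted or tipped (distance of jar from where it was at the start of the episode above 0.025 m or angle between jar's own z axis and vertical above 0.3 rad).
It fails at once if the loose bottle top is shifted or tipped (distance of bottle_top from where it was at the start of the episode above 0.025 m or angle between bottle_top's own z axis and vertical above 0.3 rad).
It also fails if it takes over 69 s, if anything falls off the work surface, if the arm or the gripper's body presses on something with over 40 N, if the wrist force passes 120 N, or if a joint passes its speed limit or range.

## Working session

There is one attempt and no reset: what is moved stays moved. The work goes in short steps, Python scripts to look and compute and a tool call to move; the robot and the scene stay as the last step left them, time stands still between calls to the robot, and variables do not carry over. Pictures are saved under pics/ and viewed, about 8 in all and at most 12, crops included, and the job is handed in when it is done.

Besides the shell and the picture viewer there is one more tool, called after "Emit:" as a command line: name --argument value ..., lists and objects as JSON in quotes. arm_command: Moves the arm, as the interface text tells. Its arguments: {"type":"object","properties":{"motion":{"type":"array"},"squeeze":{"type":"number"}},"required":["motion"]}

```bash
mkdir -p pics; ls; cat > h.py <<'E'
import numpy as np, cv2
from station import ctrl
from scipy.spatial.transform import Rotation as Ro
def grab(n):
    f=ctrl.grab_frame(n); return {k:(np.array(v) if not isinstance(v,str) else v) for k,v in f.items()}
def pt(f,u,v,z=None):
    """world point for pixel: by ray onto plane z, or by depth"""
    K,R,t=f['intrinsics'],f['R'],f['t'].ravel()
    d=R.T@(np.linalg.inv(K)@[u,v,1.]); c=-R.T@t
    if z is None: return c+d*f['z_map'][int(round(v)),int(round(u))]
    return c+d*(z-c[2])/d[2]
E
python3 - <<'E'
from h import *
np.set_printoptions(precision=2,suppress=True)
print(ctrl.state())
for n in('scene','top'):
    f=grab(n); cv2.imwrite(f'pics/{n}0.png',f['img']); np.savez(f'{n}0.npz',**f); print(n,-f['R'].T@f['t'].ravel(),f['R'])
E
```

```text
pics
{'clock': 0.0, 'qpos': array([ 1.25,  0.13, -0.04,  1.41,  0.  ,  1.57]), 'joint_velocities': array([-0.,  0.,  0., -0., -0., -0.]), 'joint_efforts': array([ -0.  , -43.59,  35.29,   0.02,  -0.  ,  -0.  ]), 'ee_pos': array([165.92, 497.7 , 249.52]), 'ee_rot': array([-0.97,  1.35,  0.97]), 'wrist_force': array([-0.53,  0.02,  0.34]), 'moment': array([-0.04,  0.05,  0.05]), 'grip_width': 85.39223073550045}
scene [834.42 373.48 814.82] [[-0.82  0.57  0.01]
 [ 0.47  0.68 -0.56]
 [-0.32 -0.45 -0.83]]
top [ 494.33  -32.39 1150.3 ] [[-0.03 -1.   -0.01]
 [-1.    0.03 -0.04]
 [ 0.04  0.01 -1.  ]]
```

View pics/scene0.png

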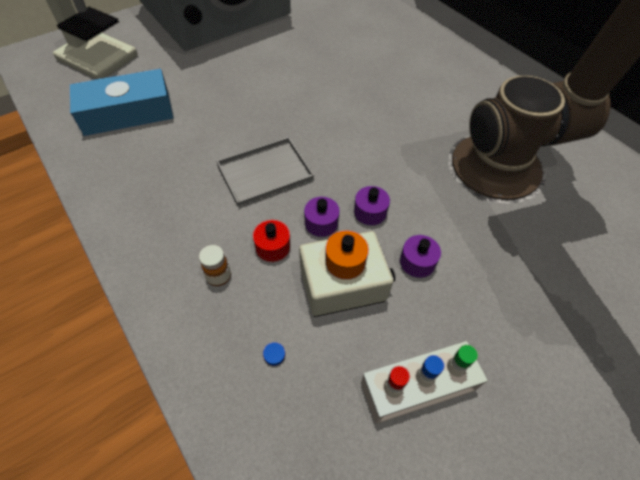

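View pics/top0.png

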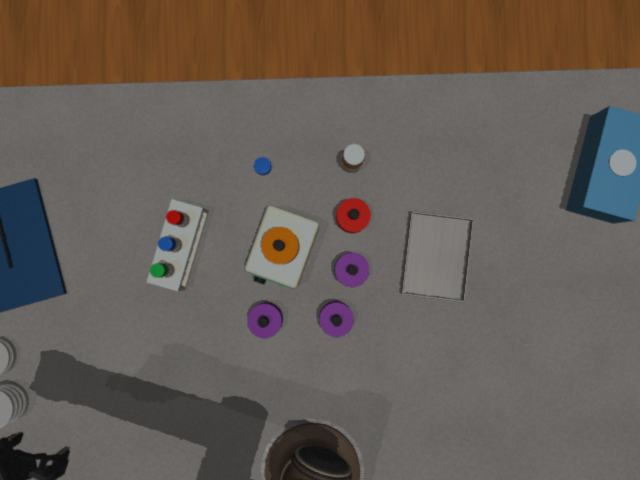

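The scene view shows the orange cap on the mixer at (347,253), with the blue-capped tube in the middle of the rack at (432,366) and the tray at (265,171). In the top view these are at (279,245), (167,243) and (437,255). The purple and red caps are look-alikes. Next I measure from both views.

```bash
cat > meas.py <<'E'
from h import *
np.set_printoptions(precision=1,suppress=True)
def cloud(f,m):
    v,u=np.nonzero(m&(f['z_map']>0)); K=f['intrinsics']
    p=np.linalg.inv(K)@np.vstack([u,v,np.ones_like(u)])*f['z_map'][v,u]
    return (f['R'].T@(p-f['t'].reshape(3,1))).T
def blob(f,lo,hi,near,box=45,mn=30):
    hsv=cv2.cvtColor(f['img'],cv2.COLOR_BGR2HSV); m=cv2.inRange(hsv,lo,hi)
    w=np.zeros_like(m); cv2.circle(w,near,box,255,-1); m&=w
    n,l,s,c=cv2.connectedComponentsWithStats(m)
    i=min((i for i in range(1,n) if s[i,4]>=mn),key=lambda i:np.hypot(*(c[i]-near)))
    return l==i
def circ(P):  # centre/radius of top-face points
    (x,y),r=cv2.minEnclosingCircle(P[:,:2].astype(np.float32)); return np.array([x,y,r])
E
python3 - <<'E'
from meas import *
S,T=[dict(np.load(f'{n}0.npz')) for n in('scene','top')]
spec={'orange':((5,150,80),(18,255,255),(347,253),(279,245)),
'black':((0,0,0),(180,255,60),(347,243),(279,245)),
'blue':((100,150,60),(125,255,255),(432,366),(167,243)),
'red':((0,150,60),(5,255,255),(399,378),(175,217)),
'green':((45,120,40),(80,255,255),(466,356),(159,270))}
for k,(lo,hi,a,b) in spec.items():
    for n,f,c in(('S',S,a),('T',T,b)):
        m=blob(f,lo,hi,c,30); P=cloud(f,m); zt=np.percentile(P[:,2],95)
        Q=P[P[:,2]>zt-6]; 
        print(k,n,len(P),'z',np.percentile(P[:,2],[5,50,95]),'top mean',Q.mean(0),'circ',circ(Q))
# tray: by depth: points 10..30 mm high near tray
for n,f,(u0,u1,v0,v1) in(('S',S,(205,325,130,215)),('T',T,(390,485,200,310))):
    w=np.zeros(f['z_map'].shape,bool); w[v0:v1,u0:u1]=1
    P=cloud(f,w); Q=P[(P[:,2]>14)&(P[:,2]<30)]
    print('tray',n,len(Q),cv2.minAreaRect(Q[:,:2].astype(np.float32)),'z',np.percentile(Q[:,2],[50,95]))
for n,f,(u0,u1,v0,v1),z0,z1 in(('rackT',T,(140,215,190,300),52,68),('mixT',T,(240,325,200,292),88,102)):
    w=np.zeros(f['z_map'].shape,bool); w[v0:v1,u0:u1]=1
    P=cloud(f,w); Q=P[(P[:,2]>z0)&(P[:,2]<z1)]
    print(n,cv2.minAreaRect(Q[:,:2].astype(np.float32)),np.median(Q[:,2]))
E
```

```text
orange S 1130 z [139.4 144.5 147. ] top mean [535.5  54.9 145.2] circ [532.7  52.1  40.4]
orange T 974 z [141.4 144.6 148. ] top mean [531.7  54.1 145.2] circ [531.4  54.1  39.1]
black S 152 z [152.3 170.8 174. ] top mean [534.5  53.7 172.1] circ [534.1  53.1  10.7]
black T 85 z [169.1 172.2 176.3] top mean [531.5  54.2 172.8] circ [531.9  53.5  10.6]
blue S 310 z [114.9 127.2 129.1] top mean [545.6 300.8 127.3] circ [544.6 300.7  15.3]
blue T 158 z [122.4 127.4 130.5] top mean [543.3 302.2 127.7] circ [542.5 303.1  15.2]
red S 332 z [112.6 127.4 129.4] top mean [602.4 283.  127.6] circ [601.5 282.7  15.6]
red T 170 z [120.4 127.4 130.8] top mean [599.8 284.3 128.1] circ [599.8 284.7  15.5]
green S 350 z [109.1 127.  129.4] top mean [488.1 318.9 127.5] circ [486.9 318.7  16. ]
green T 187 z [109.9 126.9 130.3] top mean [486.  320.6 127.6] circ [486.4 320.9  15.3]
tray S 685 ((500.6334533691406, -311.29766845703125), (152.66966247558594, 201.92637634277344), 81.25855255126953) z [19.8 23.4]
tray T 605 ((499.5333251953125, -309.0229187011719), (150.9439239501953, 199.9991455078125), 81.27204132080078) z [20.9 24.6]
rackT ((542.5921020507812, 304.0333251953125), (76.9181900024414, 200.14126586914062), 72.47138977050781) 59.75328840519856
mixT ((531.0074462890625, 54.93007278442383), (124.36219787597656, 159.54632568359375), 68.40283203125) 94.28056007411494
```

```bash
cat > go.py <<'E'
# usage: go.py x y z [jawangle_deg]: shift (cm) and turn (deg) in tool axes to reach target, tool down
import sys
from h import *
np.set_printoptions(precision=2,suppress=True)
a=[float(v) for v in sys.argv[1:]]
s=ctrl.state(); R=Ro.from_rotvec(s['ee_rot']).as_matrix()
print('t',s['clock'],'pos',s['ee_pos'],'F',s['wrist_force'],'w',s['grip_width'],'\n',R,'jaw',np.degrees(np.arctan2(R[1,2],R[0,2])))
x=np.array([0,0,-1.])
j=np.radians(a[3]) if len(a)>3 else np.arctan2(R[1,2],R[0,2])
z=np.array([np.cos(j),np.sin(j),0])
if z@R[:,2]<0: z=-z
T=np.column_stack([x,np.cross(z,x),z])
print('turn',np.degrees(Ro.from_matrix(R.T@T).as_rotvec()))
d=np.array(a[:3])-s['ee_pos']
print('shift now-axes',R.T@d/10,' final-axes',T.T@d/10)
E
python3 go.py 532.5 54 220; python3 go.py 532.5 54 220 -18
```

```text
t 0.1 pos [165.94 497.72 249.59] F [0.67 0.22 0.18] w 85.57374047929899 
 [[-0.   -0.95  0.32]
 [-0.    0.32  0.95]
 [-1.   -0.   -0.  ]] jaw 71.56185637126748
turn [ 0.   -0.08  0.  ]
shift now-axes [  3.   -48.81 -30.5 ]  final-axes [  2.96 -48.81 -30.5 ]
t 0.1 pos [165.94 497.72 249.59] F [0.67 0.22 0.18] w 85.57374047929899 
 [[-0.   -0.95  0.32]
 [-0.    0.32  0.95]
 [-1.   -0.   -0.  ]] jaw 71.56185637126748
turn [89.56 -0.07  0.07]
shift now-axes [  3.   -48.81 -30.5 ]  final-axes [  2.96 -30.87  48.57]
```

Emit:
arm_command --motion '[0,-3.0,-1.9,0,0,0,8.5,0,-3.0,-1.9,0,0,0,8.5,0,-3.0,-1.9,0,0,0,8.5,0,-3.0,-1.9,0,0,0,8.5,0,-3.0,-1.9,0,0,0,8.5,0,-3.0,-1.9,0,0,0,8.5,0,-3.0,-1.9,0,0,0,8.5,0,-3.0,-1.9,0,0,0,8.5,0,-3.0,-1.9,0,0,0,8.5,0,-3.0,-1.9,0,0,0,8.5]' --squeeze 40

```text
clock: 0.93
ee_pos: [394.8, 215.7, 244.8]
ee_rot: [-0.983, 1.347, 0.98]
wrist_force: [0.8, 0.3, 1.0]
grip_width: 85.4
```

```bash
python3 go.py 532.5 54 220 72
```

```text
t 0.9333 pos [394.78 215.65 244.78] F [0.82 0.33 0.97] w 85.38400953302586 
 [[-0.01 -0.95  0.3 ]
 [-0.01  0.3   0.95]
 [-1.    0.   -0.01]] jaw 72.40905835376586
turn [ 0.41 -0.43 -0.2 ]
shift now-axes [  2.5  -18.02 -11.23]  final-axes [  2.48 -18.09 -11.12]
```

Emit:
arm_command --motion '[0.4,-2.6,-1.6,0,-0.2,0,8.5,0.4,-2.6,-1.6,0,0,0,8.5,0.4,-2.6,-1.6,0,0,0,8.5,0.4,-2.6,-1.6,0,0,0,8.5,0.4,-2.6,-1.6,0,0,0,8.5,0.4,-2.6,-1.6,0,0,0,8.5,0,-1,-0.6,0,0,0,8.5,0,0,0,0,0,0,8.5]'

```text
clock: 1.6
ee_pos: [528.6, 53.4, 216.6]
ee_rot: [-0.973, 1.351, 0.976]
wrist_force: [-0.4, -0.0, -0.2]
grip_width: 84.8
```

```bash
python3 go.py 532.5 54 167 72
```

```text
t 1.6 pos [528.64  53.36 216.63] F [-0.38 -0.   -0.24] w 84.8318060506319 
 [[-0.01 -0.95  0.31]
 [-0.    0.31  0.95]
 [-1.    0.01 -0.01]] jaw 71.90507967903932
turn [-0.1  -0.35 -0.37]
shift now-axes [ 4.96 -0.38  0.21]  final-axes [ 4.96 -0.35  0.18]
```

Emit:
arm_command --motion '[1,-0.35,0.2,0,-0.3,-0.3,8.5,1,0,0,0,0,0,8.5,1,0,0,0,0,0,8.5,1,0,0,0,0,0,8.5,0.7,0,0,0,0,0,8.5,0,0,0,0,0,0,8.5]'

```text
clock: 2.1
ee_pos: [529.3, 57.0, 165.7]
ee_rot: [-0.972, 1.345, 0.978]
wrist_force: [-0.2, 0.3, -0.7]
grip_width: 84.7
```

```bash
python3 go.py 532.5 54 167 72
```

```text
t 2.1 pos [529.32  56.99 165.69] F [-0.21  0.26 -0.7 ] w 84.67780978499322 
 [[-0.01 -0.95  0.31]
 [ 0.    0.31  0.95]
 [-1.    0.01 -0.  ]] jaw 72.0112916897871
turn [ 0.01 -0.05 -0.29]
shift now-axes [-0.13 -0.39 -0.19]  final-axes [-0.13 -0.39 -0.19]
```

Emit:
arm_command --motion '[-0.1,-0.4,-0.25,0,0,-0.3,8.5,0,0,0,0,0,0,6,0,0,0,0,0,0,4,0,0,0,0,0,0,2,0,0,0,0,0,0,1,0,0,0,0,0,0,1,0,0,0,0,0,0,1,0,0,0,0,0,0,1,0,0,0,0,0,0,1,0,0,0,0,0,0,1]'

```text
clock: 2.93
ee_pos: [532.6, 54.0, 168.4]
ee_rot: [-0.978, 1.339, 0.974]
wrist_force: [-0.0, -0.6, 0.0]
grip_width: 22.8
```

Emit:
arm_command --motion '[-1,0,0,0,0,0,1,-1,0,0,0,0,0,1,-1,0,0,0,0,0,1,-1,0,0,0,0,0,1,-1,0,0,0,0,0,1,-1,0,0,0,0,0,1,-1,0,0,0,0,0,1,-1,0,0,0,0,0,1,-1,0,0,0,0,0,1,0,0,0,0,0,0,1]'

```text
clock: 3.77
ee_pos: [532.8, 54.1, 270.7]
ee_rot: [-0.979, 1.336, 0.972]
wrist_force: [-0.4, -0.7, -0.6]
grip_width: 22.5
```

```bash
python3 go.py 500 -310 250 72; python3 - <<'E'
from h import *
cv2.imwrite('pics/s1.png',grab('scene')['img'])
E
```

```text
t 3.7667 pos [532.79  54.11 270.69] F [-0.38 -0.67 -0.6 ] w 22.543563536024994 
 [[ 0.01 -0.95  0.31]
 [-0.    0.31  0.95]
 [-1.   -0.01  0.  ]] jaw 72.09889560733346
turn [0.1  0.09 0.35]
shift now-axes [  2.06  -8.06 -35.66]  final-axes [  2.07  -8.13 -35.64]
```

View pics/s1.png

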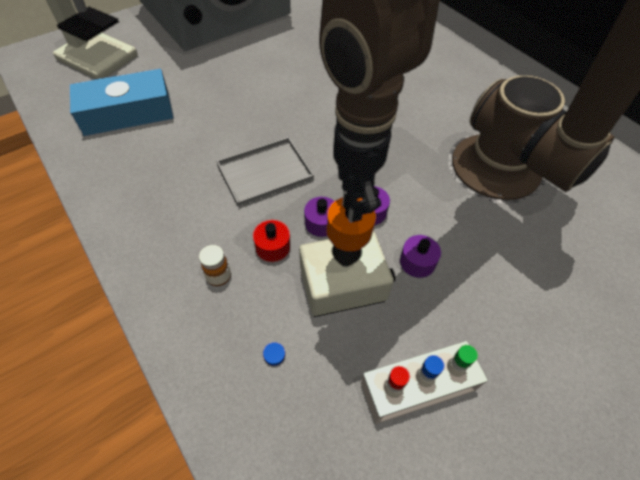

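The cap came off cleanly at (352,222), and the black cup is exposed at (347,252). Next I carry the cap to the tray.

Emit:
arm_command --motion '[0.1,-0.6,-2.8,0,0,0.3,1,0.1,-0.6,-2.8,0,0,0,1,0.1,-0.6,-2.8,0,0,0,1,0.1,-0.6,-2.8,0,0,0,1,0.1,-0.6,-2.8,0,0,0,1,0.1,-0.6,-2.8,0,0,0,1,0.1,-0.6,-2.8,0,0,0,1,0.1,-0.6,-2.8,0,0,0,1,0.1,-0.6,-2.8,0,0,0,1,0.1,-0.6,-2.8,0,0,0,1]'

```text
clock: 4.65
ee_pos: [503.2, -236.9, 254.5]
ee_rot: [-0.98, 1.337, 0.99]
wrist_force: [1.0, 1.0, 0.1]
grip_width: 22.8
```

```bash
python3 go.py 500 -310 250 72
```

```text
t 4.65 pos [ 503.15 -236.89  254.46] F [0.97 1.05 0.09] w 22.77996779358529 
 [[-0.   -0.96  0.3 ]
 [ 0.    0.3   0.96]
 [-1.    0.01  0.  ]] jaw 72.77069893654127
turn [ 0.77  0.2  -0.29]
shift now-axes [ 0.41 -1.87 -7.08]  final-axes [ 0.45 -1.96 -7.05]
```

Emit:
arm_command --motion '[0,-0.6,-2.2,0,0,0,1,0,-0.6,-2.2,0,0,0,1,0,-0.4,-1.7,0,0,0,1,0.2,0,0,0,0,0,1,0,0,0,0,0,0,1]'

```text
clock: 5.07
ee_pos: [497.3, -308.4, 247.6]
ee_rot: [-0.97, 1.343, 0.989]
wrist_force: [-0.9, 1.3, -1.0]
grip_width: 22.9
```

```bash
python3 go.py 500 -310 100 72
```

```text
t 5.0667 pos [ 497.32 -308.4   247.56] F [-0.89  1.26 -1.04] w 22.891223566939107 
 [[-0.01 -0.95  0.3 ]
 [ 0.01  0.3   0.95]
 [-1.    0.01  0.  ]] jaw 72.32493386698161
turn [ 0.33  0.2  -0.63]
shift now-axes [14.75 -0.47 -0.12]  final-axes [14.76 -0.3  -0.07]
```

Emit:
arm_command --motion '[1.8,-0.3,-0.1,0,0.2,-0.6,1,1.8,0,0,0,0,0,1,1.8,0,0,0,0,0,1,1.8,0,0,0,0,0,1,1.8,0,0,0,0,0,1,1.8,0,0,0,0,0,1,1.8,0,0,0,0,0,1,1.4,0,0,0,0,0,1,0,0,0,0,0,0,1,0,0,0,0,0,0,1]'

```text
clock: 5.9
ee_pos: [499.8, -299.4, 100.4]
ee_rot: [-0.982, 1.335, 0.989]
wrist_force: [0.2, -0.4, -0.8]
grip_width: 22.6
```

```bash
python3 go.py 500 -310 79 72
```

```text
t 5.9 pos [ 499.77 -299.44  100.35] F [ 0.17 -0.45 -0.84] w 22.56856878789658 
 [[-0.   -0.96  0.3 ]
 [ 0.    0.3   0.96]
 [-1.    0.    0.  ]] jaw 72.82616180850819
turn [ 0.83  0.2  -0.16]
shift now-axes [ 2.13 -0.34 -1.01]  final-axes [ 2.14 -0.35 -1.  ]
```

Emit:
arm_command --motion '[0,-0.3,-1.0,0.8,0.2,-0.2,1,0.7,0,0,0,0,0,1,0.7,0,0,0,0,0,1,0.4,0,0,0,0,0,1,0.2,0,0,0,0,0,1,0.1,0,0,0,0,0,1,0,0,0,0,0,0,1]'

```text
clock: 6.48
ee_pos: [501.7, -311.0, 81.3]
ee_rot: [-0.979, 1.339, 0.969]
wrist_force: [-0.6, 0.4, -1.0]
grip_width: 22.3
```

```bash
python3 go.py 500 -310 77.4 72
```

```text
t 6.4833 pos [ 501.75 -311.02   81.27] F [-0.61  0.37 -1.05] w 22.3298817407542 
 [[ 0.01 -0.95  0.31]
 [-0.    0.31  0.95]
 [-1.   -0.01 -0.  ]] jaw 72.00074266615968
turn [ 0.   -0.08  0.37]
shift now-axes [0.39 0.2  0.04]  final-axes [0.39 0.2  0.04]
```

Emit:
arm_command --motion '[0.2,0,0,0,0,0.3,1,0.15,0,0,0,0,0,1,0.1,0,0,0,0,0,1,0,0,0,0,0,0,1]'

```text
clock: 6.82
ee_pos: [502.1, -311.4, 77.3]
ee_rot: [-0.977, 1.342, 0.973]
wrist_force: [0.1, -0.4, -0.7]
grip_width: 22.3
```

Emit:
arm_command --motion '[0.1,0,0,0,0,0,1,0.1,0,0,0,0,0,1,0.1,0,0,0,0,0,1]'

```text
clock: 7.07
ee_pos: [502.2, -311.7, 77.1]
ee_rot: [-0.978, 1.341, 0.971]
wrist_force: [-2.6, 0.4, 6.3]
grip_width: 22.6
```

Contact reached (6 N upward at z 77.1, as expected), so I release and back off.

Emit:
arm_command --motion '[0,0,0,0,0,0,3,0,0,0,0,0,0,5,0,0,0,0,0,0,7,0,0,0,0,0,0,8.5,0,0,0,0,0,0,8.5,0,0,0,0,0,0,8.5]'

```text
clock: 7.57
ee_pos: [502.7, -311.8, 77.5]
ee_rot: [-0.979, 1.341, 0.97]
wrist_force: [-0.8, -0.9, 0.7]
grip_width: 84.8
```

Emit:
arm_command --motion '[-1,0,0,0,0,0,8.5,-2,0,0,0,0,0,8.5,-3,0,0,0,0,0,8.5,-3,0,0,0,0,0,8.5,-3,0,0,0,0,0,8.5,-3,0,0,0,0,0,8.5,-1,0,0,0,0,0,8.5]'

```text
clock: 8.15
ee_pos: [499.2, -309.4, 243.0]
ee_rot: [-0.973, 1.344, 0.978]
wrist_force: [0.4, 0.2, 0.5]
grip_width: 84.9
```

```bash
python3 go.py 544 302 220 72.5; python3 - <<'E'
from meas import *
for n in('scene','top'):
    f=grab(n); cv2.imwrite(f'pics/{n}2.png',f['img']); np.savez(f'{n}2.npz',**f)
f=dict(np.load('scene2.npz'))
# cup rim: cloud near head, z 125..140
for n in('scene','top'):
    f=dict(np.load(n+'2.npz')); P=cloud(f,f['z_map']>0)
    Q=P[(np.hypot(P[:,0]-532,P[:,1]-54)<38)&(P[:,2]>128)&(P[:,2]<145)]
    if len(Q): print(n,len(Q),circ(Q),np.median(Q[:,2]))
    B=P[(np.hypot(P[:,0]-500,P[:,1]+310)<45)&(P[:,2]>48)&(P[:,2]<60)]
    if len(B): print('cap',n,len(B),circ(B),np.median(B[:,2]))
E
```

```text
t 8.15 pos [ 499.24 -309.36  242.97] F [0.44 0.17 0.48] w 84.90201182976585 
 [[-0.   -0.95  0.31]
 [ 0.    0.31  0.95]
 [-1.    0.   -0.  ]] jaw 72.00389135153596
turn [-0.5  -0.02 -0.23]
shift now-axes [ 2.34 14.62 59.53]  final-axes [ 2.3  14.12 59.65]
scene 245 [532.2  52.1  29.3] 132.73695005422599
cap scene 541 [ 503.5 -311.9   40.8] 53.48807294814062
top 201 [531.4  55.1  28.9] 132.27987251326462
cap top 524 [ 500.1 -309.1   40.1] 53.559100866461364
```

View pics/scene2.png

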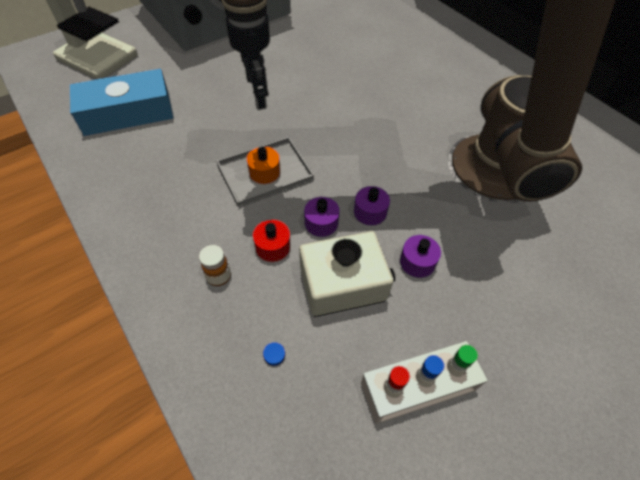

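The cap stands flat in the tray at (264,164), and the open cup is at (347,252), which is world (532,54). Now for the blue tube.

Emit:
arm_command --motion '[0,0.8,3.4,0,0,0,8.5,0,0.8,3.4,0,0,0,8.5,0,0.8,3.4,0,0,0,8.5,0,0.8,3.4,0,0,0,8.5,0,0.8,3.4,0,0,0,8.5,0,0.8,3.4,0,0,0,8.5,0,0.8,3.4,0,0,0,8.5,0,0.8,3.4,0,0,0,8.5,0,0.8,3.4,0,0,0,8.5,0,0.8,3.4,0,0,0,8.5]'

```text
clock: 9.08
ee_pos: [525.8, 46.3, 230.3]
ee_rot: [-0.957, 1.361, 0.975]
wrist_force: [1.2, -0.6, -0.1]
grip_width: 85.0
```

```bash
python3 go.py 544 302 220 72.5
```

```text
t 9.0833 pos [525.76  46.3  230.31] F [ 1.18 -0.62 -0.09] w 85.01048165655087 
 [[-0.02 -0.95  0.32]
 [ 0.    0.32  0.95]
 [-1.    0.02 -0.  ]] jaw 71.2001750064131
turn [-1.3  -0.25 -0.99]
shift now-axes [ 1.03  6.5  24.8 ]  final-axes [ 1.03  5.95 24.93]
```

Emit:
arm_command --motion '[-0.1,0.7,3.0,-1.3,-0.2,-1,8.5,0,0.7,3.0,0,0,0,8.5,0,0.7,3.0,0,0,0,8.5,0,0.7,3.0,0,0,0,8.5,0,0.7,3.0,0,0,0,8.5,0,0.7,3.0,0,0,0,8.5,0,0.7,3.0,0,0,0,8.5,0,0.5,2.0,0,0,0,8.5,0,0,0,0,0,0,8.5]'

```text
clock: 9.83
ee_pos: [537.0, 299.0, 217.8]
ee_rot: [-0.986, 1.352, 0.994]
wrist_force: [-0.2, -1.3, -0.4]
grip_width: 85.0
```

```bash
python3 go.py 544 302 180 72.5
```

```text
t 9.8333 pos [536.96 299.02 217.79] F [-0.24 -1.28 -0.42] w 84.96692755569643 
 [[-0.02 -0.96  0.29]
 [-0.01  0.29  0.96]
 [-1.    0.01 -0.01]] jaw 73.00511234248906
turn [ 0.5  -0.59 -0.78]
shift now-axes [ 3.77 -0.64  0.53]  final-axes [ 3.78 -0.58  0.5 ]
```

Emit:
arm_command --motion '[0,-0.6,0.5,0.5,-0.6,-0.8,8.5,1,0,0,0,0,0,8.5,1.2,0,0,0,0,0,8.5,1.2,0,0,0,0,0,8.5,0.6,0,0,0,0,0,8.5,0,0,0,0,0,0,8.5]'

```text
clock: 10.33
ee_pos: [543.5, 298.2, 169.9]
ee_rot: [-0.981, 1.344, 0.979]
wrist_force: [0.3, -0.0, 0.3]
grip_width: 84.9
```

```bash
python3 go.py 544 302 116 72.5
```

```text
t 10.3333 pos [543.53 298.17 169.92] F [ 0.26 -0.03  0.32] w 84.930517214728 
 [[-0.   -0.95  0.3 ]
 [-0.    0.3   0.95]
 [-1.    0.   -0.  ]] jaw 72.32851167172676
turn [-0.17 -0.25 -0.08]
shift now-axes [5.39 0.06 0.4 ]  final-axes [5.39 0.07 0.38]
```

Emit:
arm_command --motion '[0.5,0.1,0.4,0,-0.2,0,8.5,1,0,0,0,0,0,8.5,1,0,0,0,0,0,8.5,1,0,0,0,0,0,8.5,1,0,0,0,0,0,8.5,0.4,0,0,0,0,0,8.5,0,0,0,0,0,0,8.5]'

```text
clock: 10.92
ee_pos: [544.1, 300.1, 116.1]
ee_rot: [-0.976, 1.342, 0.977]
wrist_force: [-0.3, -0.4, -0.2]
grip_width: 85.4
```

```bash
python3 go.py 544 302 116 72.5
```

```text
t 10.9167 pos [544.07 300.1  116.07] F [-0.31 -0.36 -0.23] w 85.38829730104352 
 [[-0.   -0.95  0.31]
 [-0.    0.31  0.95]
 [-1.    0.   -0.  ]] jaw 72.13187101442993
turn [-0.37 -0.02 -0.05]
shift now-axes [0.01 0.07 0.18]  final-axes [0.01 0.06 0.18]
```

Emit:
arm_command --motion '[0,0,0.15,0,0,0,8,0,0,0,0,0,0,6.5,0,0,0,0,0,0,5,0,0,0,0,0,0,3.5,0,0,0,0,0,0,2,0,0,0,0,0,0,1,0,0,0,0,0,0,1,0,0,0,0,0,0,1,0,0,0,0,0,0,1]' --squeeze 60

```text
clock: 11.67
ee_pos: [545.4, 302.5, 117.7]
ee_rot: [-0.976, 1.339, 0.977]
wrist_force: [-0.4, 0.1, -1.0]
grip_width: 30.3
```

Emit:
arm_command --motion '[-0.5,0,0,0,0,0,1,-1,0,0,0,0,0,1,-1,0,0,0,0,0,1,-1,0,0,0,0,0,1,-1.5,0,0,0,0,0,1,-1.5,0,0,0,0,0,1,-2,0,0,0,0,0,1,-2,0,0,0,0,0,1,-2,0,0,0,0,0,1,-2,0,0,0,0,0,1]'

```text
clock: 12.5
ee_pos: [543.4, 301.3, 273.0]
ee_rot: [-0.976, 1.342, 0.978]
wrist_force: [0.3, 0.6, -1.3]
grip_width: 30.5
```

```bash
python3 go.py 532 54 280 72.5;python3 - <<'E'
from h import *
cv2.imwrite('pics/s3.png',grab('scene')['img'])
E
```

```text
t 12.5 pos [543.43 301.27 272.99] F [ 0.33  0.55 -1.27] w 30.51452678920717 
 [[-0.   -0.95  0.31]
 [-0.    0.31  0.95]
 [-1.    0.   -0.  ]] jaw 72.15790796048172
turn [-0.34 -0.05 -0.08]
shift now-axes [ -0.69  -6.49 -23.89]  final-axes [ -0.7   -6.35 -23.93]
```

View pics/s3.png

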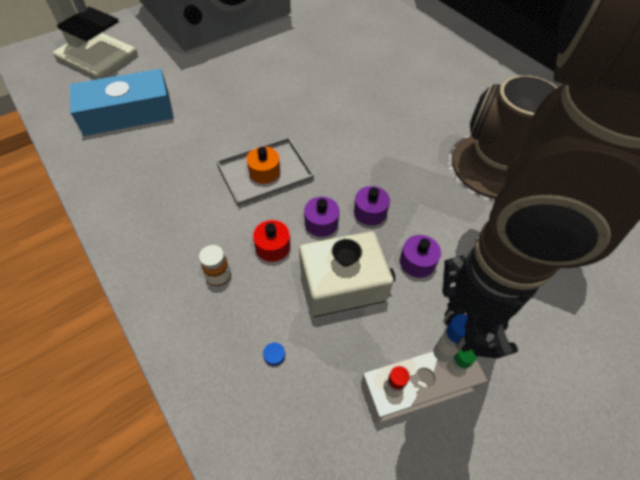

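The blue tube is held at (458,328) and clear of its hole. The red and green tubes are still standing.

Emit:
arm_command --motion '[-0.1,-0.65,-2.5,-0.3,0,0,1,0,-0.65,-2.5,0,0,0,1,0,-0.65,-2.5,0,0,0,1,0,-0.65,-2.5,0,0,0,1,0,-0.65,-2.5,0,0,0,1,0,-0.65,-2.5,0,0,0,1,0,-0.65,-2.5,0,0,0,1,0,-0.65,-2.5,0,0,0,1,0,-0.5,-1.8,0,0,0,1,0,0,0,0,0,0,1]'

```text
clock: 13.38
ee_pos: [534.1, 70.0, 292.9]
ee_rot: [-0.987, 1.311, 0.976]
wrist_force: [0.1, -0.2, -0.6]
grip_width: 30.6
```

```bash
python3 go.py 532 54 255 72.5
```

```text
t 13.3833 pos [534.14  70.01 292.9 ] F [ 0.14 -0.21 -0.58] w 30.613382976619743 
 [[ 0.02 -0.95  0.3 ]
 [ 0.01  0.3   0.96]
 [-1.   -0.02  0.02]] jaw 72.7836276899204
turn [0.27 0.91 1.16]
shift now-axes [ 3.77 -0.19 -1.65]  final-axes [ 3.79 -0.28 -1.59]
```

Emit:
arm_command --motion '[0,-0.3,-1.6,0.3,0.9,1.2,1,0.8,0,0,0,0,0,1,0.8,0,0,0,0,0,1,0.8,0,0,0,0,0,1,0,0,0,0,0,0,1,0,0,0,0,0,0,1]'

```text
clock: 13.88
ee_pos: [532.6, 55.2, 270.5]
ee_rot: [-0.98, 1.333, 0.979]
wrist_force: [0.1, -0.4, -0.5]
grip_width: 30.1
```

```bash
python3 go.py 532 54 240 72.5; python3 - <<'E'
from meas import *
for n in('scene','top'):
    f=grab(n); np.savez(f'{n}4.npz',**f)
    if n=='scene': cv2.imwrite('pics/s4.png',cv2.resize(f['img'][110:330,230:460],None,fx=2.5,fy=2.5,interpolation=2))
    P=cloud(f,f['z_map']>0)
    s=ctrl.state()
    for z in(162,172,182,192,205):
        Q=P[(np.hypot(P[:,0]-532,P[:,1]-54)<30)&(abs(P[:,2]-z)<5)]
        if len(Q)>5: print(n,z,len(Q),'mean',Q.mean(0),'ext',Q.min(0),Q.max(0))
E
```

```text
t 13.8833 pos [532.64  55.24 270.5 ] F [ 0.05 -0.42 -0.47] w 30.060907359501403 
 [[ 0.   -0.95  0.3 ]
 [ 0.    0.3   0.95]
 [-1.   -0.    0.  ]] jaw 72.42492767887884
turn [-0.08  0.25  0.22]
shift now-axes [ 3.05  0.04 -0.15]  final-axes [ 3.05  0.02 -0.14]
scene 162 6 mean [538.   61.5 164.8] ext [533.5  57.1 163. ] [542.2  63.7 166.5]
scene 172 15 mean [539.5  63.2 174.9] ext [527.4  52.8 170.2] [546.5  69.6 176.8]
scene 182 55 mean [539.2  62.7 181.8] ext [520.5  45.3 177.2] [547.3  69.4 186.8]
scene 192 54 mean [540.3  62.5 192.4] ext [523.1  49.4 187. ] [547.1  70.7 196.9]
scene 205 49 mean [539.3  63.5 204.5] ext [524.2  46.8 200.6] [547.   69.8 210. ]
```

View pics/s4.png

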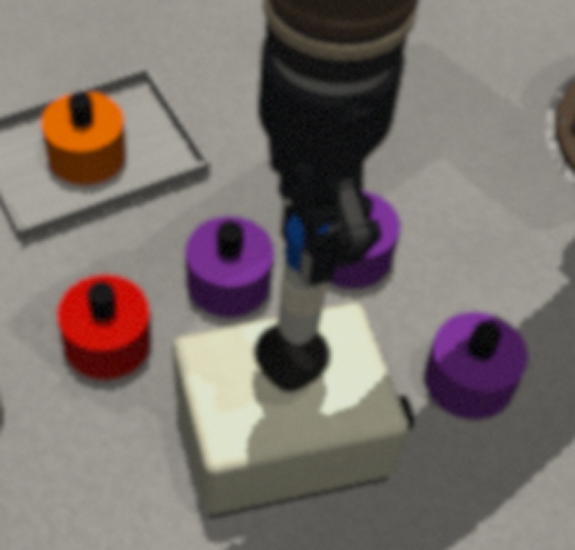

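The tube hangs upright over the cup (crop pixel (300,320)). Its foot is at z ≈161 and on the cup axis to within about 1 mm. Descending.

Emit:
arm_command --motion '[0.5,0,-0.15,0,0.2,0.2,1,0.7,0,0,0,0,0,1,0.7,0,0,0,0,0,1,0.7,0,0,0,0,0,1,0.6,0,0,0,0,0,1,0.3,0,0,0,0,0,1,0,0,0,0,0,0,1]'

```text
clock: 14.57
ee_pos: [532.1, 54.7, 231.7]
ee_rot: [-0.981, 1.338, 0.982]
wrist_force: [1.4, 0.3, -0.4]
grip_width: 30.3
```

```bash
python3 go.py 532 54 226 72.5
```

```text
t 14.5667 pos [532.12  54.72 231.73] F [ 1.39  0.33 -0.41] w 30.314639380859823 
 [[-0.   -0.95  0.3 ]
 [ 0.    0.3   0.95]
 [-1.    0.    0.  ]] jaw 72.52555203909913
turn [ 0.03  0.03 -0.01]
shift now-axes [ 0.57 -0.01 -0.07]  final-axes [ 0.57 -0.01 -0.07]
```

Emit:
arm_command --motion '[0.2,0,-0.1,0,0,0,1,0.2,0,0,0,0,0,1,0.1,0,0,0,0,0,1,0,0,0,0,0,0,1]'

```text
clock: 14.9
ee_pos: [531.8, 53.5, 226.2]
ee_rot: [-0.981, 1.338, 0.982]
wrist_force: [-0.3, -0.3, -0.7]
grip_width: 30.2
```

Emit:
arm_command --motion '[0.2,0,0,0,0,0,1,0.2,0,0,0,0,0,1]'

```text
clock: 15.07
ee_pos: [532.3, 53.4, 223.1]
ee_rot: [-0.982, 1.337, 0.981]
wrist_force: [-0.4, -0.5, 3.3]
grip_width: 30.9
```

Emit:
arm_command --motion '[0,0,0,0,0,0,1,0,0,0,0,0,0,1]'

```text
clock: 15.23
ee_pos: [532.3, 53.4, 223.8]
ee_rot: [-0.982, 1.336, 0.98]
wrist_force: [-1.9, 0.1, 3.4]
grip_width: 30.3
```

Emit:
arm_command --motion '[0.2,0,0,0,0,0,1,0.15,0,0,0,0,0,1,0,0,0,0,0,0,1,0,0,0,0,0,0,1]'

```text
clock: 15.57
ee_pos: [532.3, 53.3, 221.7]
ee_rot: [-0.983, 1.334, 0.979]
wrist_force: [-1.2, -0.1, 4.5]
grip_width: 30.9
```

```bash
python3 go.py 532 54 219.7 72.5; python3 - <<'E'
from h import *
F=[]
for i in range(6): grab('top'); s=ctrl.state(); F.append([*s['wrist_force'],s['ee_pos'][2]])
print(np.mean(F,0))
E
```

```text
t 15.5667 pos [532.34  53.33 221.71] F [-1.25 -0.15  4.5 ] w 30.87585624480845 
 [[ 0.   -0.95  0.3 ]
 [ 0.    0.3   0.95]
 [-1.   -0.    0.  ]] jaw 72.49854570064976
turn [-0.    0.11  0.26]
shift now-axes [0.2  0.05 0.05]  final-axes [0.2  0.05 0.05]
[ -1.72280185  -0.63943139   4.69567875 221.59307235]
```

Emit:
arm_command --motion '[0.15,0,0,0,0,0,1,0.15,0,0,0,0,0,1,0.1,0,0,0,0,0,1]'

```text
clock: 16.12
ee_pos: [532.6, 53.2, 218.3]
ee_rot: [-0.983, 1.333, 0.978]
wrist_force: [-2.5, -0.8, 8.5]
grip_width: 30.4
```

```bash
cat > hold.py <<'E'
from meas import *
F=[]
for i in range(8): f=grab('scene'); s=ctrl.state(); F.append([*s['wrist_force'],*s['ee_pos']])
print(s['clock'],np.mean(F,0),F[-1][5],s['grip_width'])
cv2.imwrite('pics/s5.png',cv2.resize(f['img'][110:330,230:460],None,fx=2.5,fy=2.5,interpolation=2))
P=cloud(f,f['z_map']>0)
Q=P[(np.hypot(P[:,0]-532,P[:,1]-54)<32)&(P[:,2]>120)&(P[:,2]<137)&(np.hypot(P[:,0]-532,P[:,1]-54)>24.5)]
print('rim',len(Q),np.percentile(Q[:,2],[50,80,90]))
f=dict(np.load('scene2.npz'));P=cloud(f,f['z_map']>0)
Q=P[(np.hypot(P[:,0]-532,P[:,1]-54)<32)&(P[:,2]>120)&(P[:,2]<137)&(np.hypot(P[:,0]-532,P[:,1]-54)>24.5)]
print('rim before',len(Q),np.percentile(Q[:,2],[50,80,90]))
E
python3 hold.py
```

```text
16.5167 [ -2.7  -0.6   8.  532.6  53.3 218.5] 218.5598805923662 30.790751249657163
rim 146 [127.  128.  128.4]
rim before 209 [132.8 134.  134.8]
```

Rim is down about 6 mm and the spring force is about 8.6 N. I hold still for over 2 s, using camera calls because they keep the last target.

```bash
python3 - <<'E'
from meas import *
Z=[]
for i in range(50):
    f=grab('scene'); s=ctrl.state(); Z.append([s['wrist_force'][2],s['ee_pos'][2]])
Z=np.array(Z); print(s['clock'],Z.min(0),Z.mean(0),Z.max(0))
E
python3 hold.py
```

```text
19.0167 [  6.8 218.5] [  7.9 218.6] [  9.2 218.6]
19.4167 [ -2.5  -0.6   7.9 532.6  53.2 218.6] 218.55233540637303 30.741656015348564
rim 144 [126.6 127.8 128.3]
rim before 209 [132.8 134.  134.8]
```

View pics/s5.png

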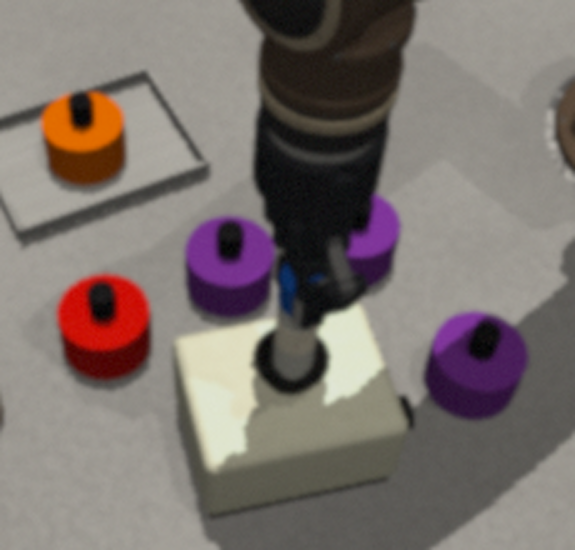

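The tube stands upright in the middle of the cup (crop pixel (293,355)), the hold has lasted over 3 s, and the cap is flat in the tray. Handing in.

```bash
python3 -c "
from station import ctrl
print(ctrl.sign_off())"
```

```text
the job is handed in; nothing more can be done
None
```

I finished the job and handed it in at about 19.4 s on the robot's clock, with the arm still holding the blue tube pressed into the cup. No verdict was reported.

- **Dust cap:** the orange cap stands flat on its rim in the tray, released, within about 3 mm of the tray's centre. Its top measured about 53.5 mm above the bench, which fits it resting on the tray floor.
- **Tube and head:** the blue tube is upright and within about 1–2 mm of the cup's axis. The wrist force was about 8 N upward, steady for over 3 s.
- **How far the head is down:** the three readings are 6–7 mm, all inside the 3.5–8.5 mm window:
  - the drop of the cup's rim, from depth: about 6 mm;
  - the spring force, allowing for the tube's weight: about 6.6 mm;
  - the drop of the gripper since first contact: about 7 mm.
- **Side force:** there was a steady sideways force of about 2.5 N at the wrist while pressing. The tube showed no visible tilt.
- **Bystanders:** the red and green tubes, jar and bottle top looked undisturbed in the last full picture, taken just after the tube was lifted out. I did not measure them again at the end.

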